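# Rock the ball sorter's seesaw gate over and feed the balls to the green tray

### The job

The ball sorter's seesaw gate is tipped towards the red tray. With the fingertips, press down the yellow pad on the green tray's side until the gate has rocked fully over, then push the blue stop slide open so that the three steel balls roll down the other chute into the green tray. Never touch or lift the balls, and leave the other things on the bench where they stand.

Things in the scene. Friction and masses are not known exactly. Their poses are not given: they have to be found in the camera images.
- sorter: fixed ball sorter; origin on the bench under the middle of the gate; x axis from gate to infeed ramp, y along the gate towards the red tray (green tray at -y), z up. Gate pivot along x, 90 mm above the bench. Ramp 34 mm wide, from x 12 to 140 mm, walls up to 165 mm high. Chutes under the gate's ends (52 mm wide, edges below 75 mm high) lead to two open trays.
- gate (a joint): seesaw gate: steel channel 170 mm long, 40 mm wide along the sorter's y, a yellow press pad beside each end on the side away from the ramp, a guard plate 60 mm long, 46 mm tall at its middle. In rad: -0.25 fully down on the red side, 0.25 fully down on the green side (hard stops). Stiff pivot: about 2 N on a pad turns it, and it stays where it is left.
- gate_pad (a point): top centre of the yellow press pad (42 mm in x, 40 mm in y, 5 mm thick) at the gate's green end, 41 mm in -x and 65 mm in -y of the sorter's origin when level, 14 mm above the pivot plane. It moves with the gate: up to 120 mm above the bench when tipped to red, 87 mm when fully over to green. Free to press from above.
- stop (a joint): blue stop slide across the ramp, in m: 0 shut, 0.042 fully open (hard stop); it opens along the sorter's +y axis (towards the red side). The balls are let go between 0.02 and 0.03. Sliding friction about 1.5 N; it stays where it is left.
- stop_face (a point): centre of the outer (-y) face of the slide's upright blue push plate (40 mm along x, 56 mm tall, 6 mm thick), 137 mm above the bench, 60 mm in x and 69 mm in -y of the sorter's origin when shut; it moves with the slide. A bar level with the plate's top joins it to the blade on the ramp. Outside the face (-y) is free space.
- green_tray (a point): centre of the inner floor of the green catch tray (inside 102 mm by 112 mm, rim 45 mm above the bench, wall 4 mm), 8 mm above the bench; axes as the sorter's
- red_tray (a point): the same for the red catch tray
- ball1_center (a point): centre of steel ball 1 of three (20 mm diameter, 33 g), waiting in a row on the ramp behind the stop slide
- ball2_center (a point): centre of steel ball 2 of three (20 mm diameter, 33 g), waiting in a row on the ramp behind the stop slide
- ball3_center (a point): centre of steel ball 3 of three (20 mm diameter, 33 g), waiting in a row on the ramp behind the stop slide
- wrench: steel open-ended spanner, 170 mm long, lying flat; origin at its underside; a bystander
- screwdriver: screwdriver, 180 mm long, lying flat; origin at its underside; a bystander
- spray_can: upright metal spray can, 52 mm diameter, 150 mm tall; origin at its underside; a bystander
- cup: blue plastic cup, 70 mm diameter, 65 mm tall; origin at its underside; a bystander
- workpiece: turned steel stepped shaft end standing upright, 50 mm diameter, 48 mm tall; origin at its underside; a bystander
- bush: brass bush (ring), 44 mm diameter, 25 mm tall; origin at its underside; a bystander
- water_bottle: clear water bottle, 64 mm diameter, 200 mm tall; origin at its underside; a bystander
- ball1: the same ball as a body
- ball2: the same ball as a body
- ball3: the same ball as a body

How it is judged:
On the way, in this order (a step that is already met when the one before it is completed fails the run):
1. the gate is rocked fully over to the green side while the balls still wait (value of joint gate above 0.21 rad and height (world z) of each of ball1_center, ball2_center, ball3_center above 0.12 m), for 0.2 s.
2. all three balls are in the green tray (x of ball1_center in the frame of green_tray between -0.052 and 0.052 m and y of ball1_center in the frame of green_tray between -0.057 and 0.057 m and z of each of ball1_center, ball2_center, ball3_center in the frame of green_tray below 0.035 m and x of ball2_center in the frame of green_tray between -0.052 and 0.052 m and y of ball2_center in the frame of green_tray between -0.057 and 0.057 m and x of ball3_center in the frame of green_tray between -0.052 and 0.052 m and y of ball3_center in the frame of green_tray between -0.057 and 0.057 m), for 0.2 s.
At the end, for the whole second after the job is handed in: The gate is over to the green side (above 0.21 rad of 0.25) and all three balls lie in the green tray, at rest (under 0.1 m/s) (all of step 2 and value of joint gate above 0.21 rad and linear speed of each of ball1, ball2, ball3 below 0.1 m/s); the robot touches nothing.
It fails at once if a ball is touched by the robot (contact force between any of the fingers, the arm and ball1 above 0.3 N or contact force between any of the fingers, the arm and ball2 above 0.3 N or contact force between any of the fingers, the arm and ball3 above 0.3 N).
It fails at once if a ball is lifted above the ramp (height (world z) of any of ball1_center, ball2_center, ball3_center above 0.175 m).
It fails at once if a bystander is moved more than 20 mm (distance of any of wrench, screwdriver, spray_can, cup, workpiece, bush, water_bottle from where it was at the start of the episode above 0.02 m).
It also fails if it takes over 40 s, if anything falls off the work surface, if the arm or the gripper's body presses on something with over 40 N, if the wrist force passes 120 N, or if a joint passes its speed limit or range.

### The arm

A 7-joint arm with a two-finger parallel gripper is mounted at the origin on the work surface. World frame = base frame: x ahead of the robot, y to its left, z up, the work surface at z = 0. Lengths are in m, angles in rad, forces in N, time in s.
With the tool pointing down it reaches from about 0.425 to 0.825 m from the base axis. Payload 3.6 kg.
Tool frame: the origin (TCP) lies at the very end of the fingers, on their centre line; the grasp point (between the pads) lies 19 mm behind it; z points along the fingers, y is the line along which they close (so a half turn about z gives the same grasp; the last joint's range is limited). The gripper opens to 85 mm and grips with 20 to 120 N. Pads are 22 mm wide; open, the fingers measure 114 mm over their backs; the gripper's body (76 mm by 85 mm) begins 54 mm behind the grasp point. The pads swing forward as they close: fully open they stand 13 mm farther back than shut.
Start: joints at [-1.151, 0.615, -0.013, 1.423, 0.008, 1.103, -0.04], TCP at [0.28, 0.586, 0.195] pointing down, gripper open.
Joint ranges: [-3.12, 3.12], [-0.3, 2.06], [-1.34, 1.32], [0.26, 2.42], [-1.36, 4.5], [0.01, 1.98], [-2.84, 2.84]. Speed limits (rad/s): [2.79, 2.79, 3.14, 3.14, 3.14, 3.14, 3.14].

### API

Orientations are given as a 3x3 rotation matrix whose columns are the frame's x, y, z axes.
In Python, from workcell import r gives the robot as it stands.
- The arm moves only by the shell command python3 -m inch 'ROWS' [FORCE]. ROWS is JSON, a list of rows, each a list of 3 entries, a list of its own where there are three numbers: the closure, from -1 (fully open) to 1 (shut), then the shift along the tool's x, y, z each as a share of 0.75 m, from -1 to 1, then the turn, a rotation vector about the tool's x, y, z each as a share of 2 pi rad, from -1 to 1. A call has 1 to 10 rows; each row shifts and turns the commanded pose from where the row before left it, along the tool's axes as they then stand; what a row does not reach is not made up. A row lasts 1/8 s, in which the tool goes at most 62.5 mm and 10.7 degrees, less where a joint would pass 70% of its speed; a pose out of reach is approached as far as the arm can. A call with a number of a shift or a turn outside -1 to 1 is refused whole. A call with a gripper value outside its range is refused whole. The fingers move at their own pace and stop on an object; FORCE is the grip in N (left out, the last holds). Time passes only in rows, so rows that do not move let the fingers close. It gives the time, the measured TCP pose, the force, the opening and the grip force at its end, in the units of the state.
- r.get_state(): the state, without advancing time (a new reading comes with each control period).
- r.get_image(name): name is "side" or "top" or "wrist"; returns a dict with "frame" (400x640x3 uint8, red, green, blue), "fovy" (degrees; the focal length in pixels is half the picture's height over the tangent of half this angle, whatever the lens; pixels are square), "cx", "cy" (the principal point, pixels), "R" (3x3) and "t" (3): a world point X has camera coordinates R X + t. Camera axes: x right, y down, z forward; pixel columns grow to the right and rows downward; lengths in m; the calibration is good to about 2 mm. The wrist camera is an equidistant fisheye: a pixel r from the principal point sees the ray r / f radians off the axis. A picture is of the moment at which its call begins. There is no depth.
- r.finish_job(): hands the job in; it is judged then, once.
The state is a dict: "t": time; "joint_positions": joint angles; "joint_vel": joint speeds; "tau": joint torques, N m; "position": TCP position; "tcp_rot": TCP orientation; "contact_force": force on the tool from outside, world axes, zero at the start; "moment": the same for the moment, N m; "gripper_width": finger opening in m; "finger_force": force on a finger pad.
Only numpy, scipy, OpenCV 4.12 (cv2) and the standard library are available. Lean on these libraries where they do the work, as an engineer would, in place of code of your own. Each camera call takes 0.05 s, during which the arm holds its last target. There are 200 camera calls.

## Working session

There is one attempt and no reset: what is moved stays moved. The work goes in short steps, Python scripts to look and compute and a shell command to move; the robot and the scene stay as the last step left them, time stands still between calls to the robot, and variables do not carry over. Pictures are saved under pics/ and viewed, at most 12 in all, crops included, and the job is handed in when it is done.

```bash
mkdir -p pics; cat > h.py <<'E'
import numpy as np, cv2, pickle
from workcell import r
def snap(n,fn):
    im=r.get_image(n); cv2.imwrite(f'pics/{fn}.png',im['frame'][:,:,::-1]); pickle.dump(im,open(f'pics/{fn}.pkl','wb')); return im
def ray(im,u,v):
    R=np.array(im['R']);t=np.array(im['t']);f=200/np.tan(np.radians(im['fovy'])/2)
    d=R.T@np.array([(u-im['cx'])/f,(v-im['cy'])/f,1.]); return -R.T@t,d
def plane(im,u,v,z):
    o,d=ray(im,u,v); return o+d*(z-o[2])/d[2]
def proj(im,X):
    c=np.array(im['R'])@np.array(X)+np.array(im['t']);f=200/np.tan(np.radians(im['fovy'])/2)
    return im['cx']+f*c[0]/c[2],im['cy']+f*c[1]/c[2]
E
python3 - <<'E'
from h import *
for n in('side','top'):
    im=snap(n,n+'0'); print(n,im['fovy'],-np.array(im['R']).T@im['t'])
s=r.get_state();print(s['position'],s['tcp_rot'],s['gripper_width'],s['t'])
E
```

```text
side 51.77557303353213 [-0.0272318  -0.57679847  0.88569497]
top 56.225311601110526 [0.37741596 0.04129791 1.04553295]
[0.27992608 0.5857602  0.19401378] [[-9.02285973e-01  4.31136847e-01 -1.02036653e-03]
 [ 4.31138055e-01  9.02283368e-01 -2.16844466e-03]
 [-1.42366479e-05 -2.39647604e-03 -9.99997128e-01]] 0.08562539879065514 0.1
```

View pics/top0.png

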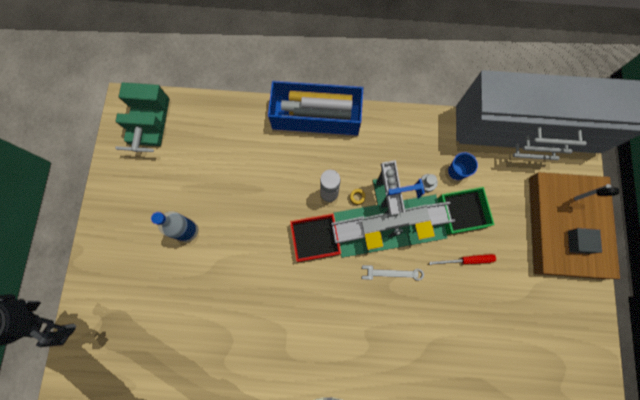

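View pics/side0.png

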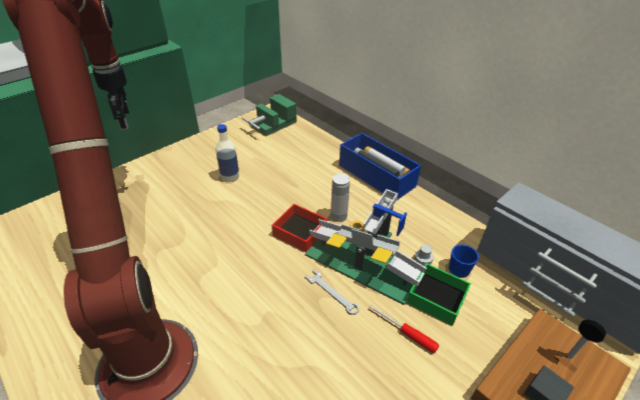

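The top view shows the sorter's long axis running almost along image x. The yellow pads are at about (374,240) and (425,230), and the red pad side is at the left. The blue push plate is at about (421,187), with the workpiece just beyond it at (430,183), and the cup is at (462,166).

```bash
cat > m.py <<'E'
from h import *
T=pickle.load(open('pics/top0.pkl','rb'));S=pickle.load(open('pics/side0.pkl','rb'))
def blobs(im,lo,hi,mina,box):
    h=cv2.cvtColor(im['frame'],cv2.COLOR_RGB2HSV); m=cv2.inRange(h,lo,hi)
    k=np.zeros_like(m);k[box[1]:box[3],box[0]:box[2]]=1;m=m*k
    n,l,s,c=cv2.connectedComponentsWithStats(m)
    return [(s[i].tolist(),c[i]) for i in range(1,n) if s[i,4]>=mina],l
by,_=blobs(T,(22,150,120),(32,255,255),60,(300,150,500,300))
by=sorted(by,key=lambda b:b[1][0]);print([ (b[0],b[1].round(1)) for b in by])
pr=plane(T,*by[0][1],.0875);pg=plane(T,*by[1][1],.1196)
d=pr-pg; yh=np.array([d[0],d[1],0]);L=np.linalg.norm(yh);yh/=L; xh=np.array([yh[1],-yh[0],0])
print('L',L,'expected .126', pr,pg,'yaw',np.degrees(np.arctan2(xh[1],xh[0])))
o=(pr-yh*.0664+pg+yh*.0595)/2+xh*.041;o[2]=0
print('origin',o,'xh',xh,'yh',yh)
W=lambda x,y,z:o+xh*x+yh*y+np.array([0,0,z])
f=W(.06,-.069,.137);print('face',f)
for im,n in((T,'top'),(S,'side')):
    v=im['frame'][:,:,::-1].copy()
    for p in [W(.04,-.069,.165),W(.08,-.069,.165),W(.04,-.069,.109),W(.08,-.069,.109),W(-.041,-.0595,.1196),W(-.041,.0664,.0875),W(.14,.017,.165),W(.14,-.017,.165)]:
        u=proj(im,p);cv2.circle(v,(round(u[0]*4),round(u[1]*4)),4,(255,0,255),-1,cv2.LINE_AA,2)
    c=v[140:320,280:500];cv2.imwrite(f'pics/{n}1.png',cv2.resize(c,None,fx=3,fy=3,interpolation=cv2.INTER_CUBIC))
for nm,(u,v),z in(('can',(330,176),.15),('work',(430,181),.048),('cup',(463,160),.065),('driver',(490,259),.01),('bush',(357,196),.025)):
    p=plane(T,u,v,z)-o;print(nm,(p@xh).round(3),(p@yh).round(3))
E
python3 m.py; cd pics; python3 -c "
import cv2,numpy as np
cv2.imwrite('c1.png',cv2.resize(np.vstack([cv2.imread('top1.png'),cv2.imread('side1.png')]),(360,590)))" 
```

```text
[([350, 189, 15, 15, 98], array([356.6, 196.5])), ([365, 231, 18, 19, 250], array([373.5, 239.8])), ([415, 221, 20, 18, 259], array([424.4, 229.7]))]
L 0.12436004492780647 expected .126 [ 0.62058445 -0.02904174  0.0875    ] [ 0.50493449 -0.0747638   0.1196    ] yaw -68.42869858239769
origin [ 0.57462512 -0.09129958  0.        ] xh [ 0.3676588  -0.92996076  0.        ] yh [0.92996076 0.3676588  0.        ]
face [ 0.53251735 -0.17246568  0.137     ]
can -0.098 0.122
work 0.174 0.056
cup 0.276 0.082
driver 0.266 -0.194
bush -0.029 0.08
```

View pics/top1.png

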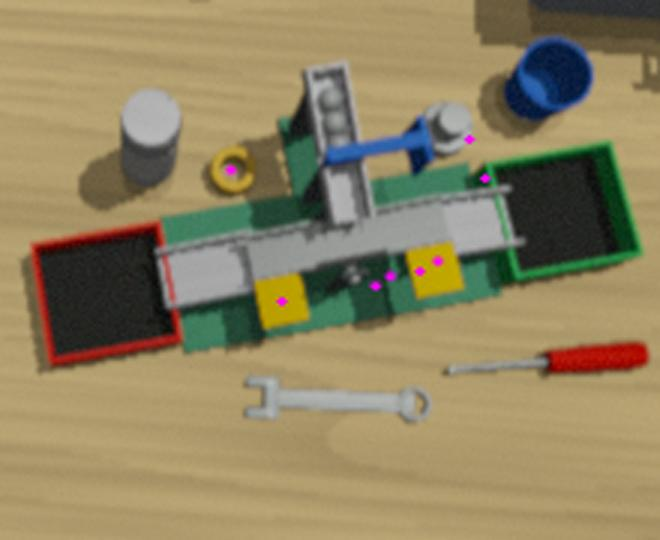

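View pics/side1.png

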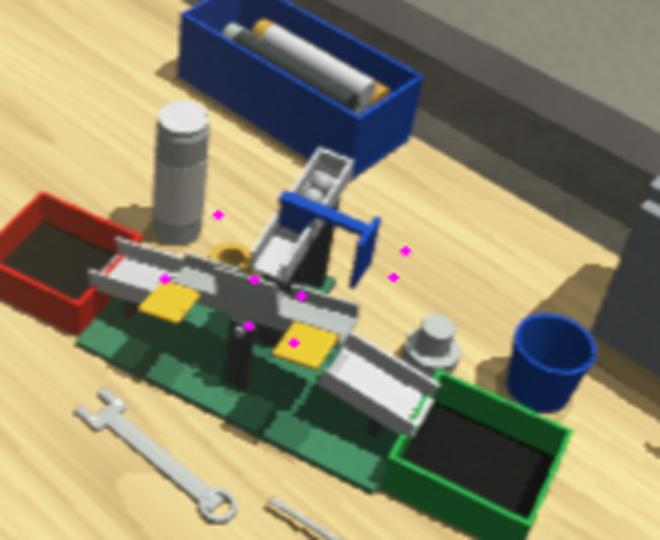

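The projected marks are off because the bush blob was taken as a pad. I'll use the last two yellow blobs instead. The crops also show the workpiece standing about 20 mm outside the blue push plate, and it is only 48 mm tall.

```bash
sed -i 's/by=sorted(by,key=lambda b:b\[1\]\[0\])/by=sorted(by,key=lambda b:b[1][0])[1:]/' m.py; cat >> m.py <<'E'
a=cv2.imread('pics/top1.png');b=cv2.imread('pics/side1.png');cv2.imwrite('pics/c2.png',cv2.resize(np.hstack([a[:,100:560],b[:,60:480]]),(800,491)))
s=r.get_state();Rt=np.array(s['tcp_rot'])
print('yaw of tool x',np.degrees(np.arctan2(Rt[1,0],Rt[0,0])),s['t'])
print('pad',W(-.041,-.0595,.1196))
E
python3 m.py
```

```text
[([365, 231, 18, 19, 250], array([373.5, 239.8])), ([415, 221, 20, 18, 259], array([424.4, 229.7]))]
L 0.12543292252825336 expected .126 [ 0.50935527 -0.0787874   0.0875    ] [ 0.54010546 -0.20039267  0.1196    ] yaw 14.190845674831623
origin [ 0.56532501 -0.13288351  0.        ] xh [0.96948453 0.24515249 0.        ] yh [-0.24515249  0.96948453  0.        ]
face [ 0.6404096  -0.18506879  0.137     ]
can 0.128 0.151
work 0.097 -0.127
cup 0.136 -0.225
driver -0.139 -0.25
bush 0.094 0.077
yaw of tool x 154.46019435335307 0.1
pad [ 0.54016272 -0.20061909  0.1196    ]
```

View pics/c2.png

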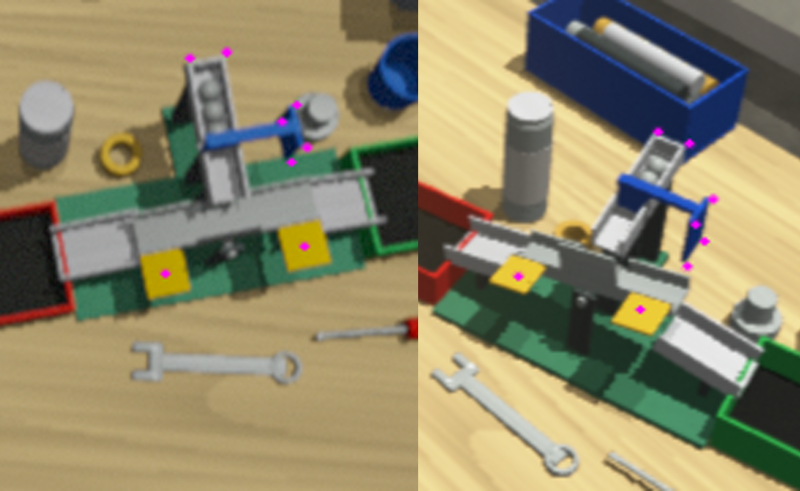

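```bash
python3 -m inch '[[1,[0,0,-0.0333],[0,0,0.0279]],[1,[0,0,-0.0333],[0,0,0.0279]],[1,[0,0,-0.0333],[0,0,0.0279]],[1,[0,0,-0.0333],[0,0,0.0279]],[1,[0,0,-0.0333],[0,0,0.0279]],[1,[0,0,0],[0,0,0]]]' 60
cat > go.py <<'E'
from h import *
import sys
o=np.array([0.56532501,-0.13288351,0]);xh=np.array([0.96948453,0.24515249,0]);yh=np.array([-0.24515249,0.96948453,0])
x,y,z=map(float,sys.argv[1:4]);s=r.get_state();R=np.array(s['tcp_rot']);p=np.array(s['position'])
d=R.T@(o+xh*x+yh*y+np.array([0,0,z])-p)
print('sorter pos',((p-o)@xh).round(4),((p-o)@yh).round(4),p[2].round(4),'shift shares',(d/.75).round(4))
D=np.c_[yh,xh,[0,0,-1]];print('rotvec share',(cv2.Rodrigues(R.T@D)[0].ravel()/(2*np.pi)).round(4),'F',np.round(s['contact_force'],2),s['gripper_width'],s['t'])
E
python3 go.py -0.045 -0.0595 0.31
```

```text
t: 0.85
position: [0.2806, 0.5873, 0.3215]
tcp_rot: [[-0.248, 0.969, 0.002], [0.969, 0.248, 0.003], [0.003, 0.003, -1.0]]
contact_force: [0.0, -0.1, -0.1]
gripper_width: -0.0001
finger_force: 0.0
sorter pos -0.0995 0.768 0.3215 shift shares [-1.1035  0.0693  0.0127]
rotvec share [ 0.0004 -0.0004  0.0005] F [ 0.03 -0.05 -0.11] -0.00010953247095833077 0.85
```

```bash
python3 -m inch '[[1,[-0.069,0.0043,0],[0,0,0]],[1,[-0.069,0.0043,0],[0,0,0]],[1,[-0.069,0.0043,0],[0,0,0]],[1,[-0.069,0.0043,0],[0,0,0]],[1,[-0.069,0.0043,0],[0,0,0]],[1,[-0.069,0.0043,0],[0,0,0]],[1,[-0.069,0.0043,0],[0,0,0]],[1,[-0.069,0.0043,0],[0,0,0]],[1,[-0.069,0.0043,0],[0,0,0]],[1,[-0.069,0.0043,0],[0,0,0]]]' >/dev/null
python3 -m inch '[[1,[-0.069,0.0043,0],[0,0,0]],[1,[-0.069,0.0043,0],[0,0,0]],[1,[-0.069,0.0043,0],[0,0,0]],[1,[-0.069,0.0043,0],[0,0,0]],[1,[-0.069,0.0043,0],[0,0,0]],[1,[-0.069,0.0043,0],[0,0,0]],[1,[0,0,0],[0,0,0]],[1,[0,0,0],[0,0,0]]]' >/dev/null
python3 go.py -0.045 -0.0595 0.14
```

```text
sorter pos -0.0481 -0.0596 0.3184 shift shares [-0.0005  0.0047  0.2378]
rotvec share [-0.0004 -0.0004  0.0004] F [0.13 0.28 0.12] 0.00011307916296652463 3.1
```

```bash
python3 -m inch '[[1,[0,0.001,0.0476],[0,0,0]],[1,[0,0.001,0.0476],[0,0,0]],[1,[0,0.001,0.0476],[0,0,0]],[1,[0,0.001,0.0476],[0,0,0]],[1,[0,0.001,0.0476],[0,0,0]],[1,[0,0,0],[0,0,0]],[1,[0,0,0],[0,0,0]]]' >/dev/null
python3 go.py -0.045 -0.0595 0.085; python3 - <<'E'
from h import *
a=snap('top','t3')['frame'][140:320,320:500];b=snap('side','s3')['frame'][140:320,280:480]
cv2.imwrite('pics/c3.png',cv2.resize(np.hstack([a,b])[:,:,::-1],(800,379),interpolation=cv2.INTER_CUBIC))
E
```

```text
sorter pos -0.043 -0.0603 0.1428 shift shares [ 0.0012 -0.0028  0.077 ]
rotvec share [0.0003 0.0001 0.0005] F [ 0.14 -0.02  0.92] -0.00010620796589868843 3.975
```

View pics/c3.png

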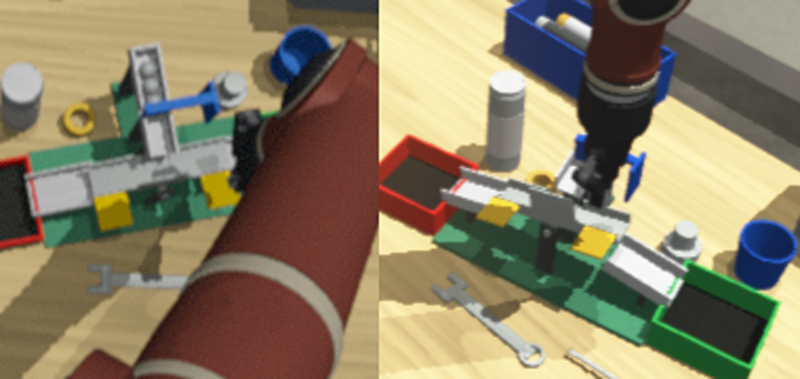

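The fingertips are over the green-side pad, and the blue plate and the ramp are clear of the gripper.

```bash
python3 -m inch '[[1,[-0.0007,-0.0005,0.0067],[0,0,0]],[1,[-0.0007,-0.0005,0.0067],[0,0,0]],[1,[-0.0007,-0.0005,0.0067],[0,0,0]],[1,[-0.0007,-0.0005,0.0067],[0,0,0]],[1,[-0.0007,-0.0005,0.0067],[0,0,0]],[1,[-0.0007,-0.0005,0.0067],[0,0,0]],[1,[-0.0007,-0.0005,0.0067],[0,0,0]],[1,[-0.0007,0,0.0067],[0,0,0]],[1,[0,0,0.0067],[0,0,0]],[1,[0,0,0],[0,0,0]]]'
python3 go.py -0.045 -0.0655 0.085
```

```text
t: 5.32
position: [0.5358, -0.207, 0.0958]
tcp_rot: [[-0.246, 0.969, -0.001], [0.969, 0.246, 0.0], [0.001, -0.001, -1.0]]
contact_force: [-0.8, 1.0, 0.4]
gripper_width: 0.0
finger_force: 0.0
sorter pos -0.0468 -0.0646 0.0958 shift shares [-0.0012  0.0025  0.0143]
rotvec share [-0.0001 -0.0001  0.0001] F [-0.79  0.96  0.38] 1.4920076628219313e-05 5.325
```

```bash
python3 -m inch '[[1,[0,0,0.004],[0,0,0]],[1,[0,0,0.004],[0,0,0]],[1,[0,0,0],[0,0,0]]]'
python3 -m inch '[[1,[0,0,0.004],[0,0,0]],[1,[0,0,0],[0,0,0]]]'
python3 go.py -0.045 -0.0655 0.085
```

```text
t: 5.7
position: [0.5359, -0.2071, 0.09]
tcp_rot: [[-0.246, 0.969, -0.001], [0.969, 0.246, 0.0], [0.0, -0.001, -1.0]]
contact_force: [-0.1, 0.0, 0.6]
gripper_width: 0.0001
finger_force: 0.0
t: 5.95
position: [0.5359, -0.2071, 0.087]
tcp_rot: [[-0.246, 0.969, -0.001], [0.969, 0.246, 0.0], [0.0, -0.0, -1.0]]
contact_force: [0.7, 0.1, -0.9]
gripper_width: -0.0
finger_force: 0.0
sorter pos -0.0467 -0.0647 0.087 shift shares [-0.001   0.0023  0.0027]
rotvec share [-0.0001 -0.      0.0001] F [ 0.68  0.05 -0.88] -3.52862954398459e-05 5.95
```

```bash
python3 -m inch '[[1,[0,0,0.0027],[0,0,0]],[1,[0,0,0.0027],[0,0,0]],[1,[0,0,0],[0,0,0]]]'
python3 - <<'E'
from h import *
a=snap('top','t4')['frame'][140:320,320:500];b=snap('side','s4')['frame'][140:320,280:480]
cv2.imwrite('pics/c4.png',cv2.resize(np.hstack([a,b])[:,:,::-1],(800,379),interpolation=cv2.INTER_CUBIC))
E
```

```text
t: 6.32
position: [0.5359, -0.2071, 0.083]
tcp_rot: [[-0.246, 0.969, -0.0], [0.969, 0.246, 0.0], [0.0, -0.0, -1.0]]
contact_force: [-0.4, 0.5, 0.3]
gripper_width: -0.0005
finger_force: 0.0
```

View pics/c4.png

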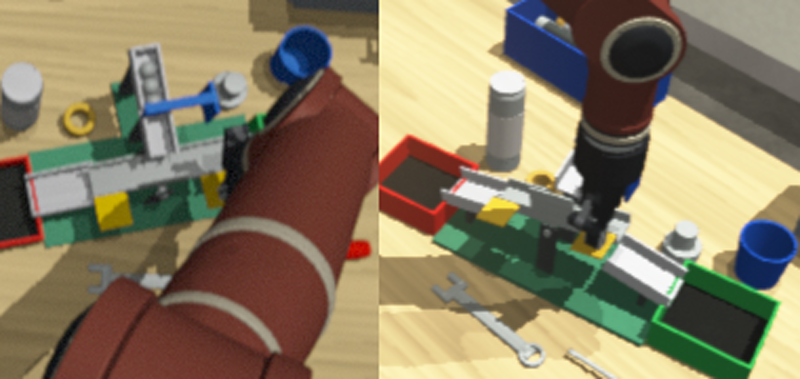

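```bash
python3 - <<'E'
from h import *
L=lambda n:pickle.load(open(f'pics/{n}.pkl','rb'))
def pads(im):
    h=cv2.cvtColor(im['frame'],cv2.COLOR_RGB2HSV);m=cv2.inRange(h,(20,150,110),(33,255,255))
    n,l,s,c=cv2.connectedComponentsWithStats(m);return [(c[i].round(1).tolist(),int(s[i,4])) for i in range(1,n) if s[i,4]>30]
for n in('top0','t3','t4','side0','s3','s4'):print(n,pads(L(n)))
T,S=L('top0'),L('side0')
def tri(a,b):
    o1,d1=ray(T,*a);o2,d2=ray(S,*b);k=np.linalg.lstsq(np.c_[d1,-d2],o2-o1,rcond=None)[0]
    p,q=o1+d1*k[0],o2+d2*k[1];return ((p+q)/2).round(4),np.linalg.norm(p-q).round(4)
a=[p for p,_ in pads(T) if 225<p[1]<250 and 360<p[0]<440];b=[p for p,_ in pads(S) if 230<p[1]<270 and 320<p[0]<400]
a.sort();b.sort();print(a,b,[tri(p,q) for p,q in zip(a,b)])
print(proj(T,[.5359,-.2071,.083]),proj(S,[.5359,-.2071,.083]))
E
```

```text
top0 [([316.1, 95.3], 319), ([357.1, 196.4], 117), ([424.4, 229.6], 260), ([373.5, 239.8], 253)]
t3 [([315.9, 95.3], 311), ([357.6, 196.3], 129), ([423.8, 229.8], 215), ([373.4, 239.6], 238)]
t4 [([315.9, 95.3], 315), ([357.5, 196.3], 130), ([373.3, 239.7], 244)]
side0 [([356.9, 223.8], 46), ([336.1, 240.2], 171), ([381.2, 254.6], 211)]
s3 [([357.7, 224.6], 47), ([336.2, 240.2], 162), ([381.7, 254.6], 197)]
s4 [([357.7, 224.6], 46), ([336.1, 240.2], 163), ([382.0, 256.7], 90)]
[[373.5, 239.8], [424.4, 229.6]] [[336.1, 240.2], [381.2, 254.6]] [(array([ 0.5089, -0.0783,  0.0899]), np.float64(0.0005)), (array([ 0.5409, -0.2015,  0.1142]), np.float64(0.0007))]
(np.float64(423.26614485979434), np.float64(233.6334471612976)) (np.float64(380.31134923324436), np.float64(265.12879317773496))
```

```bash
python3 - <<'E'
from h import *
b=pickle.load(open('pics/s4.pkl','rb'));v=b['frame'][:,:,::-1].copy()
for p in ([.5359,-.2071,.083],[.5359,-.2071,.12]):
    u=proj(b,p);cv2.circle(v,(round(u[0]*4),round(u[1]*4)),3,(255,0,255),-1,0,2)
v=cv2.resize(v[200:290,330:430],(440,396),interpolation=cv2.INTER_CUBIC)
w=cv2.resize(snap('wrist','w4')['frame'][:,120:480,::-1],(356,396))
cv2.imwrite('pics/c5.png',np.hstack([v,w]))
E
```

```text
(no output)
```

View pics/c5.png

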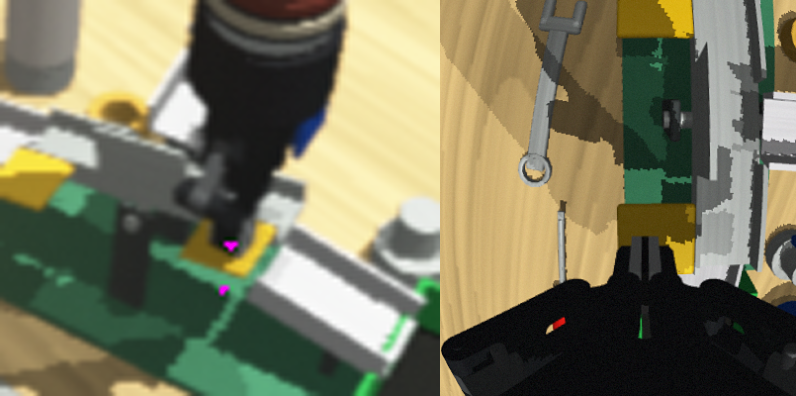

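The crop shows the real fingertip at about z = 0.12, only just at the pad, so the reported z reads roughly 35 mm low. The gate hasn't moved. I'll press on and track the red-side pad in the images to see when it does.

```bash
cat > gate.py <<'E'
from h import *
S=r.get_image('side');T=r.get_image('top')
def pads(im,b):
    h=cv2.cvtColor(im['frame'],cv2.COLOR_RGB2HSV);m=cv2.inRange(h,(20,150,110),(33,255,255))
    n,l,s,c=cv2.connectedComponentsWithStats(m);return [c[i] for i in range(1,n) if s[i,4]>30 and b[0]<c[i][0]<b[2] and b[1]<c[i][1]<b[3]]
def tri(a,b):
    o1,d1=ray(T,*a);o2,d2=ray(S,*b);k=np.linalg.lstsq(np.c_[d1,-d2],o2-o1,rcond=None)[0]
    return ((o1+d1*k[0]+o2+d2*k[1])/2).round(4)
a=pads(T,(360,220,400,255));b=pads(S,(318,215,352,250));print(a,b)
if a and b:print('red pad',tri(a[0],b[0]))
s=r.get_state();print('F',np.round(s['contact_force'],1),'M',np.round(s['moment'],2),s['position'],s['t'])
E
python3 - <<'E'
from h import *
W=pickle.load(open('pics/w4.pkl','rb'));R=np.array(W['R']);t=np.array(W['t']);f=200/np.tan(np.radians(W['fovy'])/2)
print('wrist cam at',-R.T@t,'fovy',W['fovy'])
for p in([.5089,-.0783,.0899],[.5409,-.2015,.1142]):
    c=R@np.array(p)+t;th=np.arctan2(np.hypot(c[0],c[1]),c[2]);k=f*th/np.hypot(c[0],c[1]);print('expect',W['cx']+k*c[0],W['cy']+k*c[1])
h=cv2.cvtColor(W['frame'],cv2.COLOR_RGB2HSV);m=cv2.inRange(h,(20,150,70),(33,255,255))
n,l,s,c=cv2.connectedComponentsWithStats(m);print([(c[i].round(),s[i].tolist()) for i in range(1,n) if s[i,4]>200])
E
python3 -m inch '[[1,[0,0,0.0067],[0,0,0]],[1,[0,0,0.0067],[0,0,0]],[1,[0,0,0],[0,0,0]]]'; python3 gate.py
```

```text
wrist cam at [ 0.51621519 -0.13320036  0.26228402] fovy 65.70646984690485
expect 338.4898143363772 5.6812739369840415
expect 340.1977440046132 241.86135154923062
[(array([337.,  19.]), [298, 0, 79, 39, 2944]), (array([496.,  36.]), [475, 14, 43, 49, 1024]), (array([344., 231.]), [299, 206, 80, 71, 3649])]
t: 6.85
position: [0.5357, -0.207, 0.0726]
tcp_rot: [[-0.246, 0.969, -0.001], [0.969, 0.246, 0.001], [0.001, -0.001, -1.0]]
contact_force: [-0.1, 0.3, -0.1]
gripper_width: -0.0002
finger_force: 0.0
[array([373.67741935, 239.35080645])] [array([336.46511628, 238.20348837])]
red pad [ 0.5094 -0.0781  0.0968]
F [-0.2 -0.8 -0.6] M [-0.02  0.    0.1 ] [ 0.5355696  -0.20669148  0.0727266 ] 6.95
```

The gate is turning: the red pad has risen about 7 mm. I'll keep pressing.

```bash
python3 -m inch '[[1,[0,0,0.0067],[0,0,0]],[1,[0,0,0.0067],[0,0,0]],[1,[0,0,0.0067],[0,0,0]],[1,[0,0,0.0053],[0,0,0]],[1,[0,0,0],[0,0,0]]]'; python3 gate.py
```

```text
t: 7.58
position: [0.5359, -0.2069, 0.0537]
tcp_rot: [[-0.246, 0.969, -0.001], [0.969, 0.246, 0.001], [0.001, -0.001, -1.0]]
contact_force: [1.1, -0.6, 0.4]
gripper_width: -0.0001
finger_force: 0.6
[array([376.83898305, 237.81779661])] [array([338.50810811, 233.63243243])]
red pad [ 0.5109 -0.0831  0.117 ]
F [-0.4 -1.1  1.5] M [-0.11 -0.05 -0.02] [ 0.53571886 -0.20657527  0.0538019 ] 7.675
```

```bash
python3 -m inch '[[1,[0,0,0.0027],[0,0,0]],[1,[0,0,0.0027],[0,0,0]],[1,[0,0,0],[0,0,0]]]'; python3 gate.py
```

```text
t: 8.05
position: [0.5359, -0.2065, 0.0531]
tcp_rot: [[-0.246, 0.969, 0.001], [0.969, 0.246, 0.002], [0.002, 0.001, -1.0]]
contact_force: [-4.4, 3.2, 19.9]
gripper_width: 0.0002
finger_force: 9.1
[array([376.85169492, 237.83898305])] [array([338.55376344, 233.63978495])]
red pad [ 0.5109 -0.0832  0.117 ]
F [-4.7  2.9 19.1] M [0.62 1.02 0.05] [ 0.5359582  -0.20654843  0.05313751] 8.15
```

The gate is on its hard stop (20 N), with the true tip at 87 mm while 53 mm is reported, so z reads 34 mm low. Next I'll lift and go to the outer side of the blue plate.

```bash
python3 -m inch '[[1,[0,0,-0.02],[0,0,0]],[1,[0,0,-0.04],[0,0,0]],[1,[0,0,-0.04],[0,0,0]],[1,[0,0,-0.04],[0,0,0]],[1,[0,0,-0.04],[0,0,0]],[1,[0,0,0],[0,0,0]],[1,[0,0,0],[0,0,0]]]' ; python3 gate.py; python3 go.py 0.06 -0.105 0.19
```

```text
t: 9.02
position: [0.5353, -0.2062, 0.184]
tcp_rot: [[-0.246, 0.969, -0.002], [0.969, 0.246, 0.001], [0.002, -0.002, -1.0]]
contact_force: [0.1, 1.0, -0.6]
gripper_width: 0.0
finger_force: 0.0
[array([377.06329114, 237.62869198])] [array([338.69021739, 233.65217391])]
red pad [ 0.5113 -0.0835  0.117 ]
F [ 0.5 -0.4 -0.5] M [-0.07  0.   -0.03] [ 0.53511224 -0.20634529  0.18354034] 9.125
sorter pos -0.0473 -0.0638 0.1835 shift shares [-0.0551  0.143  -0.0091]
rotvec share [-0.0004 -0.0003  0.0002] F [ 0.45 -0.42 -0.46] -0.00010422037029769291 9.125
```

```bash
python3 -m inch '[[1,[-0.0275,0,-0.0091],[0,0,0]],[1,[-0.0275,0.03,0],[0,0,0]],[1,[0,0.04,0],[0,0,0]],[1,[0,0.04,0],[0,0,0]],[1,[0,0.033,0],[0,0,0]],[1,[0,0,0.04],[0,0,0]],[1,[0,0,0.04],[0,0,0]],[1,[0,0,0.04],[0,0,0]],[1,[0,0,0],[0,0,0]],[1,[0,0,0],[0,0,0]]]' >/dev/null; python3 go.py 0.06 -0.105 0.093
python3 - <<'E'
from h import *
b=snap('side','s6')['frame'][190:270,370:450];w=snap('wrist','w6')['frame'][:,120:480]
cv2.imwrite('pics/c6.png',np.hstack([cv2.resize(b,(396,396),interpolation=cv2.INTER_CUBIC),cv2.resize(w,(356,396))])[:,:,::-1])
E
```

```text
sorter pos 0.061 -0.1065 0.1024 shift shares [ 0.002  -0.0013  0.0125]
rotvec share [0.0001 0.0001 0.0001] F [-0.53  0.68  0.13] -0.0003927254556463643 10.375
```

View pics/c6.png

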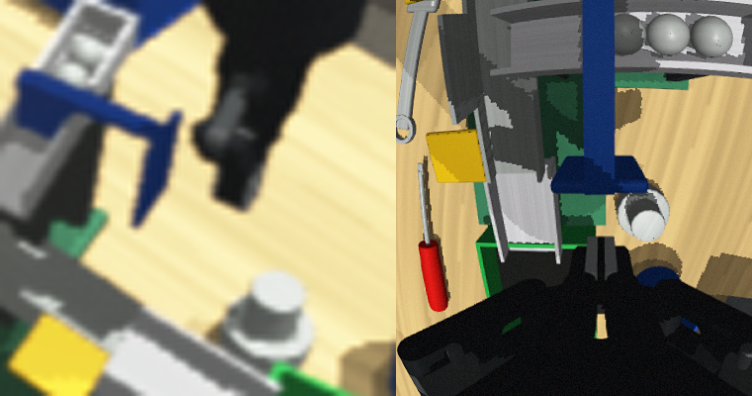

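The fingertip is centred on the push plate with about 25 mm of gap. The workpiece is well below, and the three balls are waiting behind the blade.

```bash
python3 -m inch '[[1,[0.004,0,0.008],[0,0,0]],[1,[0.011,0,0],[0,0,0]],[1,[0.011,0,0],[0,0,0]],[1,[0.011,0,0],[0,0,0]],[1,[0.011,0,0],[0,0,0]],[1,[0.011,0,0],[0,0,0]],[1,[0.011,0,0],[0,0,0]],[1,[0.011,0,0],[0,0,0]],[1,[0.007,0,0],[0,0,0]],[1,[0,0,0],[0,0,0]]]'; python3 go.py 0.06 -0.038 0.096
python3 - <<'E'
from h import *
b=snap('side','s7')['frame'][170:320,300:480]
cv2.imwrite('pics/c7.png',cv2.resize(b,(720,600),interpolation=cv2.INTER_CUBIC)[:,:,::-1])
E
```

```text
t: 11.72
position: [0.6336, -0.1555, 0.0958]
tcp_rot: [[-0.247, 0.969, -0.001], [0.969, 0.247, 0.001], [0.002, -0.0, -1.0]]
contact_force: [1.1, -0.1, -0.5]
gripper_width: 0.0001
finger_force: 0.0
sorter pos 0.0606 -0.0387 0.0958 shift shares [ 0.0009 -0.0009 -0.0003]
rotvec share [-0.0001 -0.0003  0.0003] F [ 1.05 -0.14 -0.48] 0.0001243120860726593 11.725
```

View pics/c7.png

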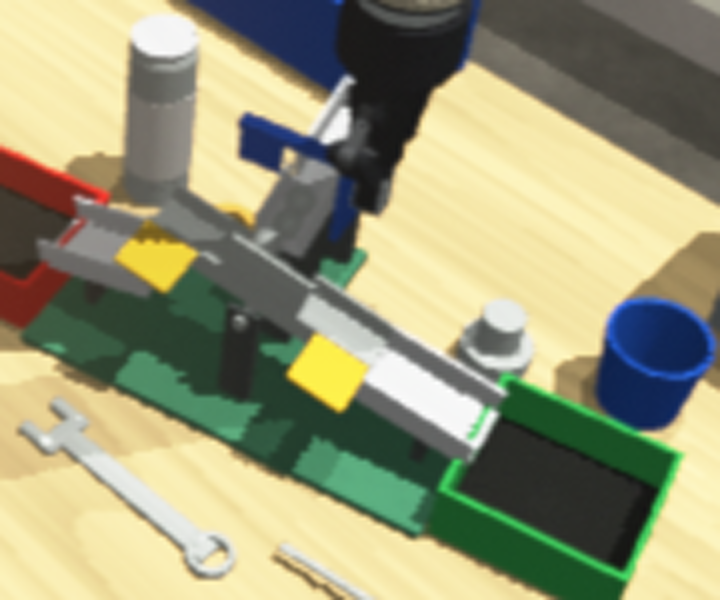

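The slide has been pushed clear of the ramp mouth, and the gate still leans to green. The balls seem to be rolling down the ramp, near (290,210). I'll nudge it to the stop and then back off.

```bash
python3 -m inch '[[1,[0.004,0,0],[0,0,0]],[1,[0.002,0,0],[0,0,0]],[1,[0,0,0],[0,0,0]],[1,[0,0,0],[0,0,0]]]'
python3 -m inch '[[1,[-0.02,0,0],[0,0,0]],[1,[-0.04,0,0],[0,0,0]],[1,[-0.03,0,0],[0,0,0]],[1,[0,0,-0.05],[0,0,0]],[1,[0,0,-0.06],[0,0,0]],[1,[0,0,-0.06],[0,0,0]],[1,[0,0,0],[0,0,0]],[1,[0,0,0],[0,0,0]],[1,[0,0,0],[0,0,0]],[1,[0,0,0],[0,0,0]]]'
python3 - <<'E'
from h import *
b=snap('side','s8')['frame'][170:320,300:480]; w=snap('wrist','w8')['frame'][:,120:480]
cv2.imwrite('pics/c8.png',np.hstack([cv2.resize(b,(430,358),interpolation=cv2.INTER_CUBIC),cv2.resize(w,(322,358))])[:,:,::-1])
E
```

```text
t: 12.28
position: [0.6327, -0.1536, 0.0958]
tcp_rot: [[-0.245, 0.969, 0.0], [0.969, 0.245, -0.001], [-0.001, -0.0, -1.0]]
contact_force: [0.9, -3.3, -0.2]
gripper_width: -0.0
finger_force: 1.7
t: 13.52
position: [0.6489, -0.2175, 0.222]
tcp_rot: [[-0.246, 0.969, -0.003], [0.969, 0.246, 0.001], [0.002, -0.002, -1.0]]
contact_force: [0.7, 0.1, 1.5]
gripper_width: -0.0002
finger_force: 0.0
```

View pics/c8.png

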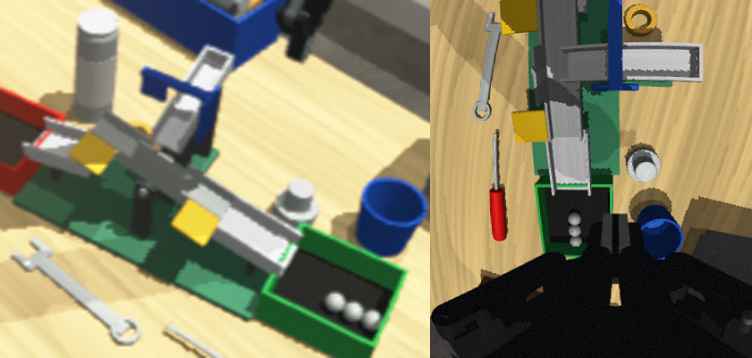

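All three balls lie in the green tray, at about (335,300), (353,311) and (371,320). The ramp is empty, the gate leans to green and the robot is clear. I'll let the balls settle, then hand in.

```bash
python3 -m inch '[[1,[0,0,0],[0,0,0]],[1,[0,0,0],[0,0,0]],[1,[0,0,0],[0,0,0]],[1,[0,0,0],[0,0,0]],[1,[0,0,0],[0,0,0]],[1,[0,0,0],[0,0,0]],[1,[0,0,0],[0,0,0]],[1,[0,0,0],[0,0,0]],[1,[0,0,0],[0,0,0]],[1,[0,0,0],[0,0,0]]]' >/dev/null; python3 -c "
from workcell import r
print(r.finish_job())"
```

```text
the job is handed in; nothing more can be done
None
```

The job is handed in at about 15 s of robot time: the gate is rocked fully over to green, the stop slide is open, all three balls are in the green tray and the arm is clear of everything; the hand-in gave no verdict.

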